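Click the gas station dial and push the buggy in to the pump

ROBOT

A 6-joint arm with a two-finger parallel gripper is mounted at the origin on the work surface. World frame = base frame: x ahead of the robot, y to its left, z up, the work surface at z = 0. Lengths are in m, angles in rad, forces in N, time in s.
With the tool pointing down it reaches from about 0.35 to 0.975 m from the base axis. Payload 4.9 kg.
Tool frame: the origin (TCP) lies at the very end of the fingers, on their centre line; the grasp point (between the pads) lies 19 mm behind it; x points along the fingers, z is the direction in which the jaws open and shut, and the axes are right-handed (so a half turn about x gives the same grasp; the last joint's range is limited). The gripper opens to 85 mm and grips with 20 to 120 N. Pads are 22 mm wide; open, the fingers measure 114 mm over their backs; the gripper's body (76 mm by 85 mm) begins 54 mm behind the grasp point. The pads swing forward as they close: fully open they stand 13 mm farther back than shut.
Start: joints at [1.168, 0.053, 1.613, -0, 1.476, -0.119], TCP at [0.175, 0.6, 0.231] pointing down, gripper open.
Joint ranges: [-3.01, 3.01], [-1.01, 2.22], [0.06, 2.58], [-1.02, 4.17], [0.09, 2.62], [-3.14, 3.14]. Speed limits (rad/s): [2.57, 2.57, 3.14, 3.14, 3.14, 3.14].

INTERFACE

Orientations are given as a rotation vector (axis times angle).
In Python, from bench import state, vision, arm, models gives the robot as it stands.
- The arm moves only by the tool servo_tool, never from a script. Its argument "targets" is a list of rows, each a list of 3 entries, a list of its own where there are three numbers: the opening, from 0 (shut) to 1 (fully open), then the shift along the tool's x, y, z in cm, then the turn about the tool's x in rad. In form: [[fingers, [tx, ty, tz], turn], ...]. A call has 1 to 5 rows; each row shifts and turns the commanded pose from where the row before left it, along the tool's axes as they then stand; what a row does not reach is not made up. A row lasts 1/10 s, in which the tool goes at most 50 mm and 8.59 degrees, less where a joint would pass 70% of its speed; a pose out of reach is approached as far as the arm can. A call with a gripper value outside its range is refused whole. The fingers move at their own pace and stop on an object; "force" is the grip in N (left out, the last holds). Time passes only in rows, so rows that do not move let the fingers close. It gives the time, the measured TCP pose, the force and the opening at its end, in the units of the state.
- state(): the state, without advancing time (a new reading comes with each control period).
- vision.camera(name): name is "scene" or "top"; returns the picture (420x560x3 uint8, blue, green, red); there is no depth.
- vision.get_calibration(name): a dict with "fx", "fy", "cx", "cy" (pixels), "extrinsics" (4x4, takes a point from camera to world coordinates). Camera axes: x right, y up, looking along -z (the intrinsics and any distortion apply to the point x, -y, -z); pixel columns grow to the right and rows downward; lengths in m; the calibration is good to about 2 mm. A picture is of the moment at which its call begins. get_calibration takes no time and is no camera call.
- arm.hand_in(): hands the job in, once; it reports no verdict.
Trained networks look in the newest picture that a camera, given by its name, has taken for a name from the list of things; names that differ only in an ending like _2 or _b are one class to them, and where a whole thing is asked for, a point or a joint stands for the part that bears it (a point fixed in the world has none). Each returns a list of dicts, best first, with "confidence" (0 to 1); they miss things now and then, are a little off and sometimes report something else, mostly with a low value. They report only what shows in the picture. A call takes as long as a camera call. They do not tell look-alikes from the thing itself.
- models.find_in(camera, target): "point" ([x, y, z] in m, in world coordinates, good to about 4 mm: the middle of the surface that is visible of it).
- models.cut_out(camera, target): "pixels" (420x560 bool, what is visible of it).
The state is a dict: "t": time; "qpos": joint angles; "joint_vel": joint speeds; "joint_efforts": joint torques, N m; "ee_pos": TCP position; "tcp_rot": TCP orientation; "force": force on the tool from outside, world axes, zero at the start; "moment": the same for the moment, N m; "opening": finger opening in m.
Only numpy, scipy, OpenCV 4.12 (cv2) and the standard library are available. Lean on these libraries where they do the work, as an engineer would, in place of code of your own. Each camera call takes 0.05 s, during which the arm holds its last target.

TASK

Let the waiting buggy in to the pump of the toy gas station. With a fingertip rubbing on the big knurled dial, turn it clockwise by one click, no further, so that the stop bar across the lane sinks into the deck (leave the bar itself alone); then push the buggy along the lane with a fingertip, nose first, until it stands up against the wheel stop. Do not pinch or lift the buggy, and leave all the other things where they are.

Things in the scene. Friction and masses are not known exactly. Their poses are not given: they have to be found in the camera images.
- station: Toy gas station of yellow plastic, fixed: flat deck 250 (x) by 340 (y) by 22 mm high; origin: centre of the underside. Dial on its -x half. The lane runs along y at x = +60 mm, 58 mm wide between kerbs 6 mm high; cars enter at the +y edge and drive to -y. Pump (52 mm high) beyond the lane at y = -45 mm, kiosk (60 mm high) behind the wheel stop, both on the deck; nothing overhangs lane or dial.
- dial (a joint): Angle of the dial (rad), growing clockwise seen from above. Sprung clicks at 0 (start, bar up), 0.70 (bar sunk) and 1.40 (bar up again); left in between it snaps to the nearer click (divides near 0.35 and 1.05). Turning takes up to about 0.08 N m: a fingertip pressing 6 to 10 N on its top, 35 mm from the centre, drags it round.
- dial_top (a point): Centre of the dial's flat top, on its vertical axis (neither turns nor sinks). The dial is a grey-white knurled disc 96 mm across (too wide to grip), top 36 mm above the shelf; pressed, it gives about 1 mm per 2 N, 6 mm at most. A flat black line on top runs out to the rim: along the station's +x at joint value 0. Three black dashes on the deck beside the rim mark the clicks.
- stop_bar: White flap across the lane, 50 mm long, 5 mm thick, standing 14 mm above the deck when up. The dial turns it over about its foot, towards the entry, by half a turn a click, so that at the middle click it hangs inside the deck, out of the way. Origin: middle of its foot, at deck height, at station y = +25 mm.
- bar_edge (a point): Middle of the flap's free edge: 14 mm above the deck when up, 14 mm below the deck's top (8 mm above the shelf) when sunk.
- buggy: Lime buggy with roll bars and rolling wheels (stops almost at once when no longer pushed), 80 mm long (x, nose at +x), 48 wide, 50 high, about 130 g. Origin: centre of its underside, at the wheels' foot. Flat bumpers 40 mm wide, 8 to 26 mm up, 40 mm ahead of and behind the origin. Starts in the lane before the bar, nose to it (its x along the station's -y).
- wheel_stop (a point): Middle of the foot of the wheel stop's face that looks up the lane (station +y), at deck height: a white kerb across the lane, 56 mm wide, 12 mm high, at station y = -90 mm. The buggy's nose comes to rest against it, its origin then 40 mm from here.
- coupe: Silver die-cast coupe, 76 x 35 x 30 mm, standing on the deck at the -x, -y corner; origin: centre of its underside. To be left alone.
- cone: Toy road cone, 26 mm wide, 34 mm high, on the deck at the -x, +y corner; origin: centre of its underside. To be left alone.
- tow_truck: Brown wooden tow truck, 150 x 66 x 85 mm, on the shelf to the left; origin: centre of its underside. To be left alone.
- tumbler: Glass tumbler, 72 mm wide, 100 mm high, on the shelf to the right; origin: centre of its underside. To be left alone.
- key_bowl: White bowl, 110 mm wide, 45 mm high, on the shelf to the right; origin: centre of its underside. To be left alone.
- jar: Glass jar with a wooden cap, 60 mm wide, 90 mm high, on the shelf to the right; origin: centre of its underside. To be left alone.
Things that resemble listed ones, but are neither listed nor needed, are in the scene too. There is more than one size of the buggy; the job needs the middle-sized.

How it is judged:
On the way, in this order (a step that is already met when the one before it is completed fails the run):
1. the dial sits in its next click, with the bar sunk, before the buggy has moved (value of joint dial between 0.6 and 0.8 rad and height (world z) of bar_edge below 0.013 m and distance of buggy from where it was at the start of the episode below 0.01 m), for 0.2 s.
2. the buggy stands with its nose at the wheel stop (y of buggy in the frame of station below -0.042 m and linear speed of buggy below 0.02 m/s), for 0.2 s.
At the end, for the whole second after the job is handed in: The dial rests in its middle click (0.70 rad, within 0.1), the stop bar is sunk in the deck, and the buggy stands still and upright on its wheels in the lane, straight to 0.2 rad, nose within 8 mm of the wheel stop (all of step 2 and value of joint dial between 0.6 and 0.8 rad and height (world z) of bar_edge below 0.013 m and y of buggy in the frame of station above -0.056 m and x of buggy in the frame of station between 0.048 and 0.072 m and z of buggy in the frame of station between 0.018 and 0.026 m and angle between the x axis of buggy and the y axis of station, either way round below 0.2 rad and angle between buggy's own z axis and vertical below 0.1 rad); the robot touches nothing.
It fails at once if the dial is turned on past the next click (value of joint dial above 1.05 rad).
It fails at once if the fingers press on the stop bar itself (contact force between the fingers and stop_bar above 1 N).
It fails at once if the buggy is lifted off the deck or tipped up (z of buggy in the frame of station above 0.034 m or angle between buggy's own z axis and vertical above 0.35 rad).
It fails at once if the buggy is pinched: taken with the fingers about it (contact force between the fingers and buggy above 0.3 N and x of the grasp point in the frame of buggy between -0.032 and 0.032 m and y of the grasp point in the frame of buggy between -0.018 and 0.018 m and z of the grasp point in the frame of buggy below 0.045 m).
It fails at once if a bystander is moved or knocked over (distance of any of coupe, cone, tow_truck, tumbler, key_bowl, jar from where it was at the start of the episode above 0.02 m or angle between any of coupe, cone, tow_truck, tumbler, key_bowl, jar's own z axis and vertical above 0.35 rad).
It also fails if it takes over 42 s, if anything falls off the work surface, if the arm or the gripper's body presses on something with over 40 N, if the wrist force passes 120 N, or if a joint passes its speed limit or range.

## Working session

There is one attempt and no reset: what is moved stays moved. The work goes in short steps, Python scripts to look and compute and a tool call to move; the robot and the scene stay as the last step left them, time stands still between calls to the robot, and variables do not carry over. Pictures are saved under pics/ and viewed, and the job is handed in when it is done.

Besides the shell and the picture viewer there is one more tool, called after "Request:" as a command line: name --argument value ..., lists and objects as JSON in quotes. servo_tool: Moves the arm, as the interface text tells. Its arguments: {"type":"object","properties":{"targets":{"type":"array","items":{"type":"array"}},"force":{"type":"number"}},"required":["targets"]}

```bash
mkdir -p pics; ls; python3 - <<'E'
from bench import state, vision, arm, models
import cv2
s=state();print(s)
for n in ("scene","top"):
    im=vision.camera(n);cv2.imwrite(f"pics/{n}0.png",im)
    c=vision.get_calibration(n);print(n,c)
    for t in ("station","dial","dial_top","stop_bar","buggy","wheel_stop","coupe","cone"):
        print(n,t,[(r['point'],round(r['confidence'],2)) for r in models.find_in(n,t)])
print(state()['t'])
E
```

```text
pics
{'t': 0.0, 'qpos': array([ 1.16798054e+00,  5.33503465e-02,  1.61430314e+00, -2.11350823e-05,
        1.47597941e+00, -1.18958244e-01]), 'joint_vel': array([-1.91618634e-05,  6.84392471e-04,  8.25826955e-04, -1.93799677e-03,
       -4.41162057e-04,  1.85521699e-04]), 'joint_efforts': array([-2.28907549e-03, -3.93684661e+01, -3.70169806e+01, -3.07630607e-04,
        6.98267191e-03,  2.48333428e-06]), 'ee_pos': array([0.17477276, 0.59941845, 0.23006158]), 'tcp_rot': array([-0.99871786,  1.33201565,  0.99698827]), 'force': array([-1.02123082,  0.13631497, -0.07199893]), 'moment': array([-0.02728279, -0.01381926,  0.02078426]), 'opening': 0.08530680569138106}
scene {'fx': 403.3932775711413, 'fy': 403.3932775711413, 'cx': 278.3249216874456, 'cy': 212.30085387211759, 'extrinsics': array([[-0.03743517, -0.69524011,  0.71780206,  1.23419193],
       [ 0.99921488, -0.03536569,  0.01785747,  0.02105937],
       [ 0.01297034,  0.717907  ,  0.69601818,  0.76349852],
       [ 0.        ,  0.        ,  0.        ,  1.        ]])}
scene station [([0.565, -0.136, 0.0178], 0.74)]
scene dial [([0
[... 613 characters left out ...]
y': 209.71081674643597, 'extrinsics': array([[-0.01614826,  0.99554038, -0.09294396,  0.35330846],
       [-0.99986829, -0.01592744,  0.00311724,  0.01865421],
       [ 0.00162298,  0.09298206,  0.99566646,  1.33488169],
       [ 0.        ,  0.        ,  0.        ,  1.        ]])}
top station [([0.5302, -0.1343, 0.0211], 0.65)]
top dial [([0.4822, -0.0792, 0.0348], 0.85)]
top dial_top [([0.5268, -0.1317, 0.0178], 0.68), ([0.4823, -0.0796, 0.0361], 0.32)]
top stop_bar []
top buggy [([0.6144, -0.0407, 0.0493], 0.9), ([0.4586, 0.2383, 0.0349], 0.72)]
top wheel_stop [([0.5266, -0.1301, 0.0237], 0.97)]
top coupe [([0.4436, -0.2401, 0.0448], 0.55)]
top cone [([0.5046, 0.0277, 0.0253], 0.43)]
0.9
```

View pics/scene0.png

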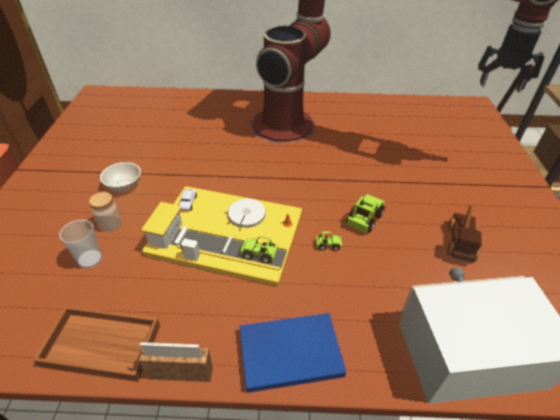

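View pics/top0.png

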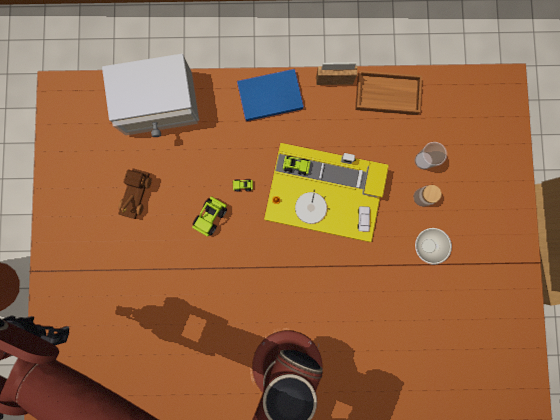

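```bash
python3 - <<'E'
import cv2
im=cv2.imread("pics/top0.png");cv2.imwrite("pics/topz.png",cv2.resize(im[60:240,240:440],None,fx=4,fy=3.3,interpolation=cv2.INTER_CUBIC)[:600])
im=cv2.imread("pics/scene0.png");cv2.imwrite("pics/scz.png",cv2.resize(im[120:320,80:340],None,fx=3,fy=3,interpolation=cv2.INTER_CUBIC))
E
```

```text
(no output)
```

View pics/topz.png

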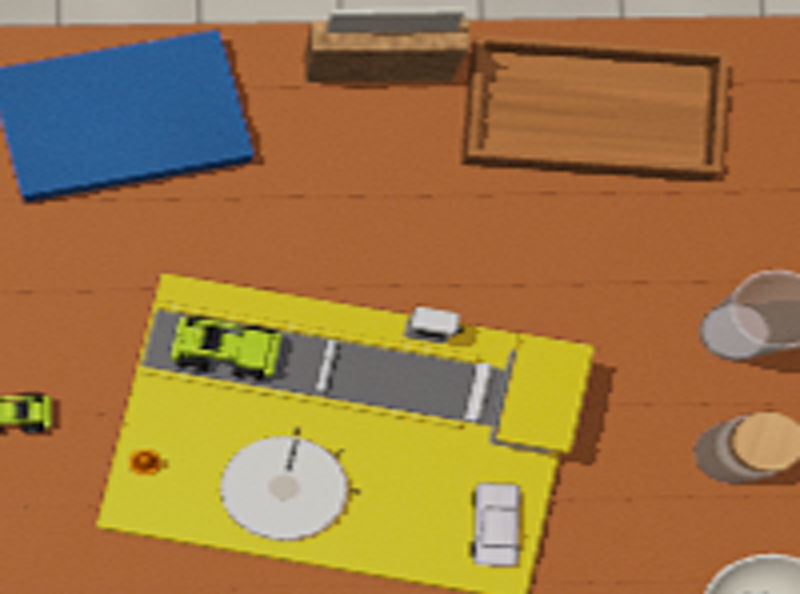

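View pics/scz.png

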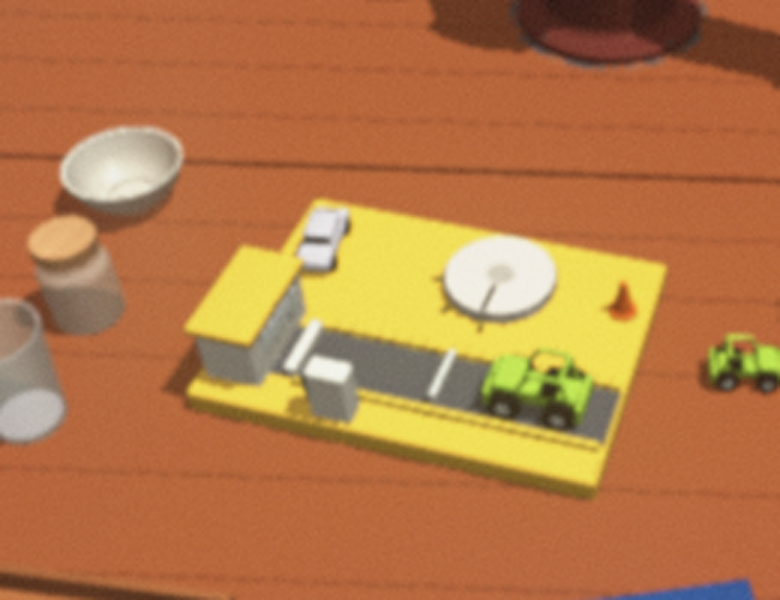

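The lane buggy stands at the entry, about px (296,166) in the top view. The dial is at (311,207) with its line at the first dash, and the bar is up. The other two lime buggies stand off the deck. Next I'll fit the station pose.

```bash
cat > h.py <<'E'
import numpy as np
from bench import vision
from scipy.spatial.transform import Rotation as R
C={n:vision.get_calibration(n) for n in("scene","top")}
def proj(n,P):
    c=C[n];E=c['extrinsics'];p=(np.asarray(P)-E[:3,3])@E[:3,:3]
    return np.stack([c['cx']+c['fx']*p[...,0]/-p[...,2], c['cy']+c['fy']*-p[...,1]/-p[...,2]],-1)
def unproj(n,px,z):
    c=C[n];E=c['extrinsics'];px=np.asarray(px,float)
    d=np.stack([(px[...,0]-c['cx'])/c['fx'],-(px[...,1]-c['cy'])/c['fy'],-np.ones(px.shape[:-1])],-1)@E[:3,:3].T
    return E[:3,3]+d*((z-E[2,3])/d[...,2])[...,None]
E
python3 - <<'E'
from h import *
from bench import models
import cv2
z=0.022
tp=np.array([[280.5,143.3],[264.3,219.7],[372,240]]);sp=np.array([[302.3,208.3],[186,186.7]])
print(unproj("top",tp,z));print(unproj("scene",sp,z))
for n in("scene","top"):
    vision.camera(n)
    im=vision.camera(n)
    for t,zz in(("dial",.036),("buggy",.05),("stop_bar",.036),("station",.022)):
        for r in models.cut_out(n,t):
            m=r['pixels'];ys,xs=np.nonzero(m)
            if len(xs)==0: continue
            print(n,t,round(r['confidence'],2),len(xs),xs.min(),xs.max(),ys.min(),ys.max(),unproj(n,[xs.mean(),ys.mean()],zz).round(4))
    hsv=cv2.cvtColor(im,cv2.COLOR_BGR2HSV)
    # white dial
    m=((hsv[...,1]<60)&(hsv[...,2]>150)).astype('u1')
    k,l,s,c=cv2.connectedComponentsWithStats(m)
    for i in range(1,k):
        if 20<s[i,4]<2000 and 140<c[i,0]<400 and 120<c[i,1]<300: print(n,s[i],c[i],unproj(n,c[i],.036).round(4))
E
```

```text
[[ 0.68630953  0.00888713  0.022     ]
 [ 0.44550649  0.0630876   0.022     ]
 [ 0.37730525 -0.26888193  0.022     ]]
[[ 0.45088919  0.06543182  0.022     ]
 [ 0.37929289 -0.26126751  0.022     ]]
scene dial 0.83 880 228 265 198 227 [ 0.4909 -0.0798  0.036 ]
scene dial 0.59 64 223 231 237 254 [ 0.6039 -0.1154  0.036 ]
scene buggy 0.93 683 241 277 238 263 [ 0.6252 -0.0372  0.05  ]
scene buggy 0.76 943 347 385 195 232 [0.4901 0.2261 0.05  ]
scene buggy 0.58 311 316 341 233 250 [0.5931 0.1254 0.05  ]
scene stop_bar 0.42 60 224 231 238 253 [ 0.6017 -0.1147  0.036 ]
scene station 0.63 9803 142 301 187 285 [ 0.5561 -0.1366  0.022 ]
scene station 0.43 661 241 277 236 263 [ 0.601  -0.0384  0.022 ]
scene [179 189  17  20 206] [187.36407767 198.44174757] [ 0.4431 -0.2426  0.036 ]
scene [228 199  37  27 770] [246.34025974 211.7987013 ] [ 0.4863 -0.0804  0.036 ]
scene [167 219   9  13  32] [171.1875  225.53125] [ 0.5449 -0.2628  0.036 ]
scene [174 227  24  22 227] [185.38325991 239.56387665] [ 0.5897 -0.218   0.036 ]
scene [223 237   9  16  59] [226.6779661 244.3559322] [ 0.6002 -0.1168  0.036 ]
top dial 0.82 754 295 325 192 223 [ 0.4797 -0.0786  0.036 ]
top buggy 0.64 199 233 251 179 190 [0.5529 0.1284 0.05  ]
top buggy 0.63 791 192 226 196 235 [0.4591 0.2313 0.05  ]
top buggy 0.54 405 282 309 155 174 [ 0.612  -0.0357  0.05  ]
top station 0.68 405 282 309 154 174 [ 0.6193 -0.0353  0.022 ]
top station 0.65 8092 265 386 144 241 [ 0.5282 -0.1302  0.022 ]
top [343 153  12   8  70] [348.4        156.42857143] [ 0.6378 -0.2018  0.036 ]
top [319 163   5  15  26] [320.96153846 170.03846154] [ 0.5962 -0.1152  0.036 ]
top [356 170   6  17  52] [358.90384615 178.03846154] [ 0.5692 -0.2322  0.036 ]
top [295 192  32  32 753] [310.4873838  207.51925631] [ 0.4798 -0.08    0.036 ]
top [359 207  11  24 228] [363.46491228 218.30701754] [ 0.4439 -0.242   0.036 ]
```

```bash
cat >> h.py <<'E'
yaw=-0.21
cs=np.array([.533,-.128,0.]);Rs=R.from_euler('z',yaw)
dial=np.array([.482,-.080,.036])
def s2w(p): return cs+Rs.apply(p)
def w2s(p): return Rs.inv().apply(np.asarray(p)-cs)
def rel(target,st):  # shift in tool axes, cm
    return R.from_rotvec(st['tcp_rot']).inv().apply(np.asarray(target)-st['ee_pos'])*100
def ty(st): # yaw angle (ccw) of tool z and tool y in world
    M=R.from_rotvec(st['tcp_rot']).as_matrix();return np.arctan2(M[1,2],M[0,2]),np.arctan2(M[1,1],M[0,1]),M[:,0]
E
python3 - <<'E'
from h import *
from bench import state
s=state();print(ty(s),R.from_rotvec(s['tcp_rot']).as_matrix().round(3))
print("dial st",w2s(dial)[:2]);
a=np.pi+.3
p=dial+.035*np.array([np.cos(a),np.sin(a),0]);p[2]=.08
print(p,rel(p,s))
import cv2
# overlay check
for n in("scene","top"):
    im=cv2.imread(f"pics/{n}0.png")
    for q in [[.125,.17,.022],[.125,-.17,.022],[-.125,.17,.022],[-.125,-.17,.022],[.06,.025,.022],[.06,-.09,.022],[.06,.105,.022],[.031,.17,.022],[.031,-.09,.022],[.089,.17,.022],[.089,-.09,.022]]:
        u=proj(n,s2w(q));cv2.circle(im,tuple(int(round(v*8)) for v in u),8,(0,0,255),-1,shift=3)
    for t in np.linspace(0,6.28,24):
        u=proj(n,dial+.048*np.array([np.cos(t),np.sin(t),0]));cv2.circle(im,tuple(int(round(v*8)) for v in u),6,(255,0,255),-1,shift=3)
    im=im[120:300,130:390]; cv2.imwrite(f"pics/ov_{n}.png",cv2.resize(im,None,fx=3,fy=3))
E
```

```text
(np.float64(1.2869789540663268), np.float64(2.8577752817054343), array([ 3.12562906e-05, -3.17291008e-05, -9.99999999e-01])) [[ 0.   -0.96  0.28]
 [-0.    0.28  0.96]
 [-1.   -0.   -0.  ]]
dial st [-0.05988565  0.03631403]
[ 0.44856322 -0.09034321  0.08      ] [ 15.13479707 -45.59050952 -58.60900254]
```

View pics/ov_scene.png

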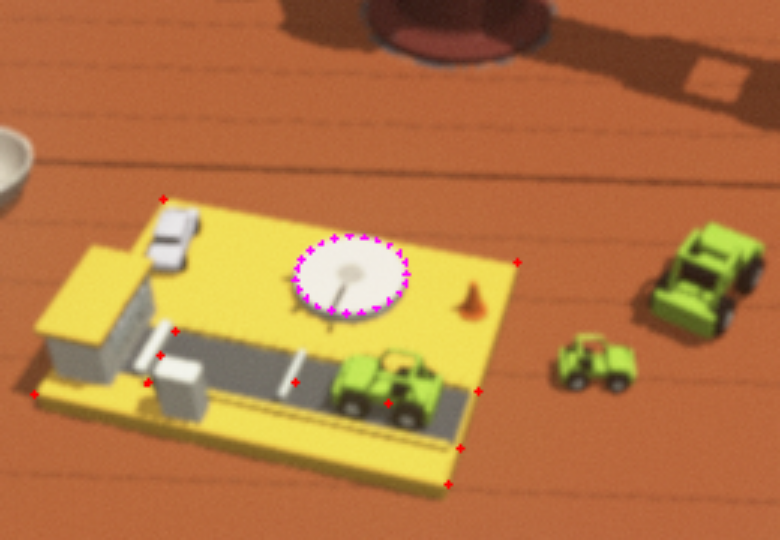

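View pics/ov_top.png

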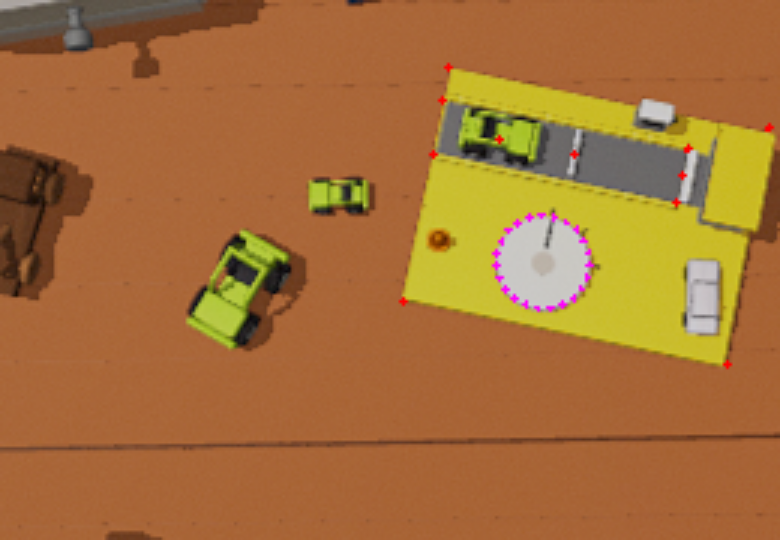

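The overlay fits both views within about 2 px: dial centre (0.482, -0.080), station centre (0.533, -0.128), yaw -0.21. Now I'll shut the fingers and move over the dial.

Request:
servo_tool --targets '[[0,[0,-2.28,-2.93],0],[0,[0,-2.28,-2.93],0],[0,[0,-2.28,-2.93],0],[0,[0,-2.28,-2.93],0],[0,[0,-2.28,-2.93],0]]' --force 20

```text
t: 2.0
ee_pos: [0.2437, 0.4261, 0.2314]
tcp_rot: [-0.998, 1.33, 0.998]
force: [0.7, 0.3, 0.2]
opening: 0.0122
```

Request:
servo_tool --targets '[[0,[0,-2.28,-2.93],0],[0,[0,-2.28,-2.93],0],[0,[0,-2.28,-2.93],0],[0,[0,-2.28,-2.93],0],[0,[0,-2.28,-2.93],0]]'

```text
t: 2.5
ee_pos: [0.3121, 0.2535, 0.2315]
tcp_rot: [-0.998, 1.329, 0.998]
force: [0.2, 0.2, 0.2]
opening: 0.0001
```

Request:
servo_tool --targets '[[0,[0,-2.28,-2.93],0],[0,[0,-2.28,-2.93],0],[0,[0,-2.28,-2.93],0],[0,[0,-2.28,-2.93],0],[0,[0,-2.28,-2.93],0]]'

```text
t: 3.0
ee_pos: [0.3806, 0.0808, 0.2317]
tcp_rot: [-0.998, 1.329, 0.997]
force: [0.8, 0.9, -0.1]
opening: 0.0004
```

Request:
servo_tool --targets '[[0,[0,-2.28,-2.93],0],[0,[0,-2.28,-2.93],0],[0,[0,-2.28,-2.93],0],[0,[0,-2.28,-2.93],0],[0,[0,-2.28,-2.93],0]]'

```text
t: 3.5
ee_pos: [0.4491, -0.0919, 0.2316]
tcp_rot: [-0.998, 1.33, 0.997]
force: [1.0, -0.4, 0.4]
opening: -0.0002
```

Request:
servo_tool --targets '[[0,[3,0,0],0],[0,[3,0,0],0],[0,[3,0,0],0],[0,[3,0,0],0],[0,[0,0,0],0]]'

```text
t: 4.0
ee_pos: [0.4453, -0.0891, 0.1067]
tcp_rot: [-0.992, 1.335, 1.005]
force: [-0.8, 1.0, -0.8]
opening: -0.0003
```

```bash
python3 - <<'E'
from h import *
from bench import state
import cv2
s=state();print(s['t'],s['ee_pos'],s['force'],s['opening'],ty(s))
a=np.pi+.3
p=dial+.035*np.array([np.cos(a),np.sin(a),0]);print(rel(p,s))
im=vision.camera("scene");cv2.imwrite("pics/a1.png",cv2.resize(im[100:300,130:390],None,fx=3,fy=3))
im=vision.camera("top");cv2.imwrite("pics/a1t.png",cv2.resize(im[100:300,200:400],None,fx=3,fy=3))
E
```

```text
4.0 [ 0.44532399 -0.08908202  0.10673505] [-0.79335288  0.97697352 -0.79431258] -0.00027045221362719603 (np.float64(1.2868368107568937), np.float64(2.857639297578196), array([-0.00867169,  0.0032261 , -0.9999572 ]))
[ 7.06998609 -0.41154576 -0.03503946]
```

View pics/a1.png

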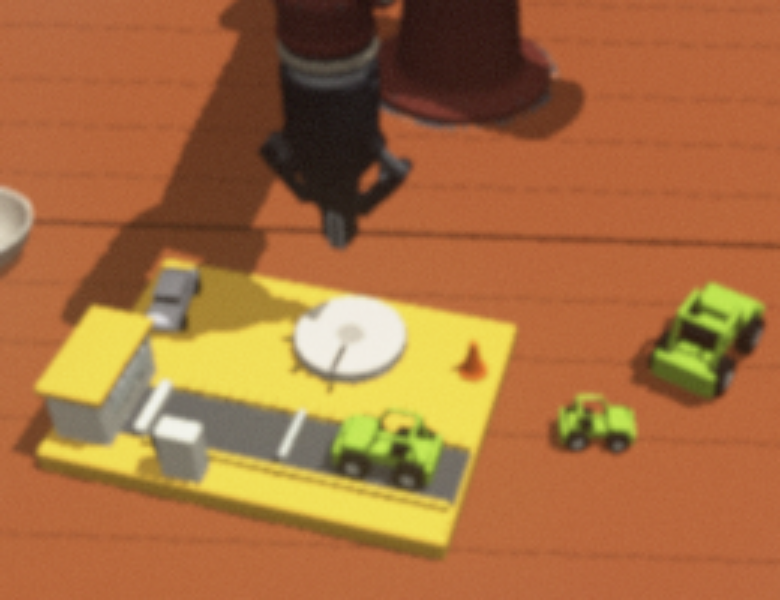

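View pics/a1t.png

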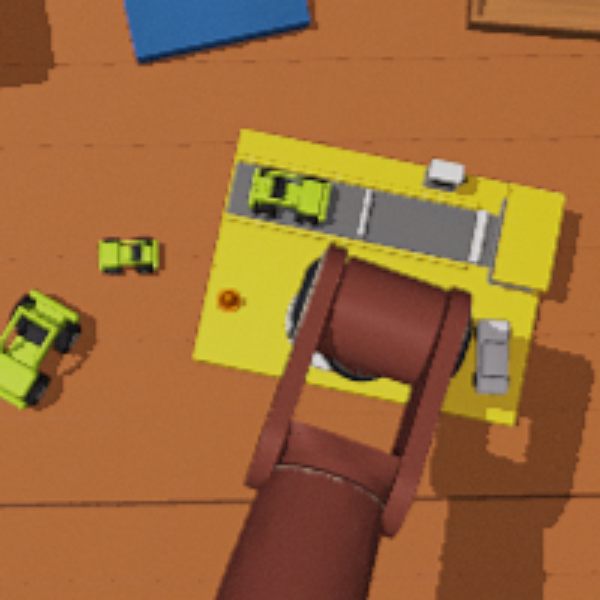

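The tool hangs clear over the near side of the dial, and the line and dashes show in the scene view. Descending.

Request:
servo_tool --targets '[[0,[2,-0.2,0],0],[0,[2,-0.2,0],0],[0,[1.5,0,0],0],[0,[0.7,0,0],0],[0,[0,0,0],0]]'

```text
t: 4.6
ee_pos: [0.4531, -0.0916, 0.0502]
tcp_rot: [-0.998, 1.33, 0.997]
force: [-0.3, -0.1, -0.6]
opening: -0.0001
```

Request:
servo_tool --targets '[[0,[0,0,0],0]]'

```text
t: 4.7
ee_pos: [0.4537, -0.0918, 0.051]
tcp_rot: [-0.999, 1.329, 0.996]
force: [-0.8, 0.2, 0.8]
opening: 0.0001
```

```bash
python3 - <<'E'
from h import *
from bench import state
s=state();print(s['t'],s['ee_pos'],s['force'],ty(s))
a=np.pi+.3
p=dial+.035*np.array([np.cos(a),np.sin(a),0]);print(rel(p,s))
E
```

```text
4.7 [ 0.45372961 -0.0918196   0.05100411] [-0.83066265  0.22599819  0.76124605] (np.float64(1.2871287702443792), np.float64(2.8579258532342413), array([ 0.00254858, -0.00103095, -0.99999622]))
[ 1.49893605  0.54141408 -0.00244252]
```

Request:
servo_tool --targets '[[0,[0.7,0.5,0],0],[0,[0.7,0,0],0],[0,[0.3,0,0],0],[0,[0.1,0,0],0],[0,[0,0,0],0]]'

```text
t: 5.2
ee_pos: [0.4479, -0.0903, 0.032]
tcp_rot: [-0.998, 1.331, 0.998]
force: [-2.6, -0.3, 8.4]
opening: -0.0001
```

Request:
servo_tool --targets '[[0,[0,0,0],0],[0,[0,0,0],0]]'

```text
t: 5.4
ee_pos: [0.4479, -0.0903, 0.0321]
tcp_rot: [-0.998, 1.331, 0.998]
force: [-3.1, 0.1, 6.4]
opening: 0.0001
```

Contact force is about 7 N. Now I'll drag it round the arc, with the tool turning along with the dial.

Request:
servo_tool --targets '[[0,[0.05,0.129,0.213],0.07],[0,[0,0.129,0.213],0.07],[0,[0,0.129,0.213],0.07],[0,[0,0.129,0.213],0.07],[0,[0,0.129,0.213],0.07]]'

```text
t: 5.9
ee_pos: [0.447, -0.0784, 0.0321]
tcp_rot: [-0.731, 1.445, 0.727]
force: [-2.5, -1.4, 7.2]
opening: -0.0002
```

```bash
python3 - <<'E'
from h import *
from bench import state
import cv2
im=vision.camera("scene");cv2.imwrite("pics/a2.png",cv2.resize(im[180:280,160:300],None,fx=5,fy=5,interpolation=2))
s=state();print(s['t'],s['ee_pos'],s['force'],ty(s));d=s['ee_pos']-dial;print(np.hypot(*d[:2]),np.arctan2(d[1],d[0])%6.283-np.pi)
E
```

```text
5.95 [ 0.44704774 -0.07803016  0.03202484] [-1.71453464 -0.75417392  7.43418529] (np.float64(0.9321509914300037), np.float64(2.5029476407749476), array([ 0.00118155, -0.00112529, -0.99999867]))
0.03500772851544752 -0.05629854583995719
```

View pics/a2.png

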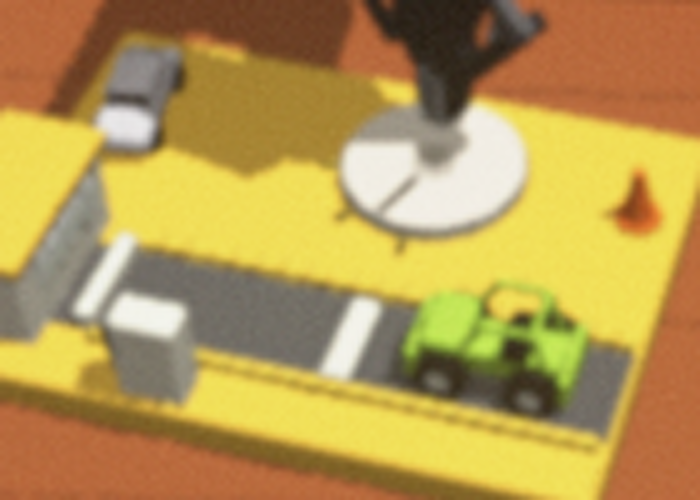

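The line now lies about midway between dashes 1 and 2, and the bar is tipped flat towards the entry, so nothing has slipped. I'll continue to about 0.67.

Request:
servo_tool --targets '[[0,[0,0.129,0.213],0.07],[0,[0,0.129,0.213],0.07],[0,[0,0.129,0.213],0.07],[0,[0,0.129,0.213],0.07],[0,[0,0.07,0.12],0.04]]'

```text
t: 6.45
ee_pos: [0.4499, -0.067, 0.0322]
tcp_rot: [-0.483, 1.515, 0.48]
force: [-1.2, -0.4, 8.4]
opening: 0.0001
```

Request:
servo_tool --targets '[[0,[0,0,0],0],[0,[0,0,0],0]]'

```text
t: 6.65
ee_pos: [0.4499, -0.067, 0.0322]
tcp_rot: [-0.484, 1.515, 0.482]
force: [-1.0, 0.5, 7.1]
opening: 0.0002
```

```bash
python3 - <<'E'
from h import *
from bench import state
import cv2
im=vision.camera("scene");cv2.imwrite("pics/a3.png",cv2.resize(im[180:280,160:300],None,fx=5,fy=5,interpolation=2))
s=state();print(s['t'],s['ee_pos'],s['force'],ty(s));d=s['ee_pos']-dial;print(np.hypot(*d[:2]),np.arctan2(d[1],d[0])%6.283-np.pi)
E
```

```text
6.7 [ 0.44984523 -0.06700779  0.03213969] [-0.31330539  0.54308149  6.42153206] (np.float64(0.6170237284894534), np.float64(2.18781794689512), array([ 1.99510751e-03, -6.74128638e-04, -9.99997783e-01]))
0.03468035581228846 -0.38399485540001876
```

View pics/a3.png

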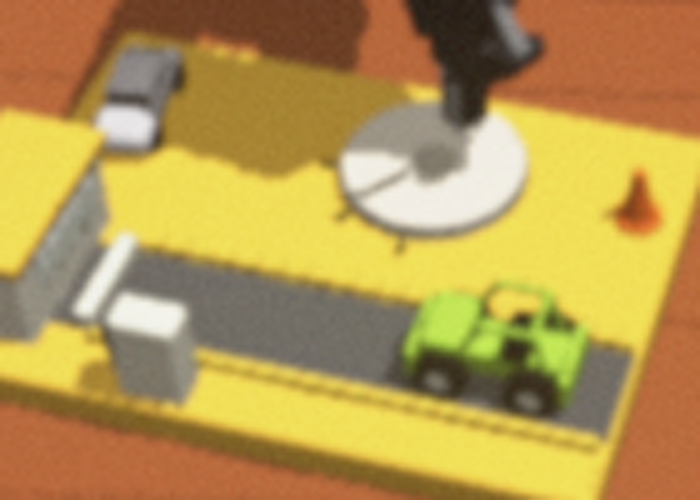

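The bar is gone from the lane and the line points at dash 2. Lifting straight off.

Request:
servo_tool --targets '[[0,[-0.5,0,0],0],[0,[-1,0,0],0],[0,[-3,0,0],0],[0,[-4,0,0],0],[0,[-3,0,0],0]]'

```text
t: 7.2
ee_pos: [0.4486, -0.0666, 0.1479]
tcp_rot: [-0.483, 1.516, 0.483]
force: [0.4, -0.3, 0.2]
opening: 0.0002
```

```bash
python3 - <<'E'
from h import *
from bench import state,models
import cv2
im=vision.camera("scene");z=cv2.resize(im[180:280,160:300],None,fx=5,fy=5,interpolation=2)
for a in(0,.6,.7,.8):
    th=yaw-a
    for r in(.0,.046): pass
    p=[proj("scene",dial+r*np.array([np.cos(th),np.sin(th),0])) for r in(.03,.062)]
    p=[tuple(int(v) for v in (q-[160,180]+.5)*5) for q in p]
    cv2.line(z,*p,(255,0,0) if a!=.7 else (0,0,255),1)
cv2.imwrite("pics/a4.png",z)
s=state();print(s['t'],s['ee_pos'],s['force'],ty(s))
for r in models.cut_out("scene","buggy"):
    ys,xs=np.nonzero(r['pixels']);print(r['confidence'],xs.min(),xs.max(),ys.min(),ys.max())
for tx,tyy in((.06,.195),):
    q=s2w([tx,tyy,0.12]);print("above tail world",q,rel(q,s))
E
```

```text
7.25 [ 0.45168396 -0.06755228  0.15355154] [ 2.86631241 -0.318292    3.36352405] (np.float64(0.6171639756661753), np.float64(2.1879148944603295), array([ 0.00926064, -0.00302417, -0.99995255]))
0.77 241 277 237 263
0.66 317 341 233 250
0.66 347 383 197 232
above tail world [0.63233154 0.05020843 0.12      ] [ 3.48667324 -0.8236033  21.52749829]
```

View pics/a4.png

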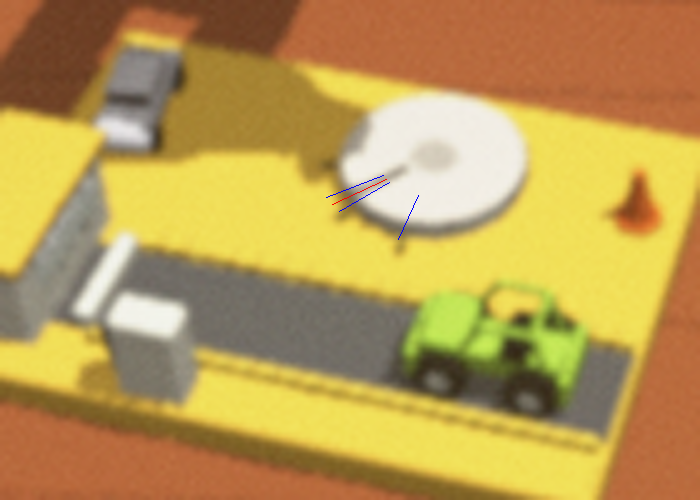

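The dial line matches 0.70, the bar is sunk and the buggy hasn't moved. Next I'll go behind the buggy, turning so that the flaring finger knuckles lie across the lane.

Request:
servo_tool --targets '[[0,[0,-0.16,4.3],0],[0,[0,-0.16,4.3],0],[0,[0,-0.16,4.3],0],[0,[0,-0.16,4.3],0],[0,[0,-0.16,4.3],0]]'

```text
t: 7.8
ee_pos: [0.629, 0.0524, 0.1443]
tcp_rot: [-0.483, 1.519, 0.484]
force: [-0.3, -1.0, 0.6]
opening: 0.0003
```

Request:
servo_tool --targets '[[0,[0,0,0],0.138],[0,[0,0,0],0.138],[0,[0,0,0],0.138],[0,[0,0,0],0.138],[0,[0,0,0],0.138]]'

```text
t: 8.3
ee_pos: [0.6276, 0.0513, 0.1442]
tcp_rot: [0.062, 1.573, -0.062]
force: [-0.7, -0.3, -0.1]
opening: -0.0002
```

Request:
servo_tool --targets '[[0,[0,0,0],0.137],[0,[0,0,0],0],[0,[0,0,0],0]]'

```text
t: 8.6
ee_pos: [0.628, 0.0513, 0.1449]
tcp_rot: [0.163, 1.566, -0.163]
force: [-0.8, -1.2, 0.2]
opening: -0.0001
```

```bash
python3 - <<'E'
from h import *
from bench import state,models
import cv2
s=state();print(s['t'],s['ee_pos'],s['force'],ty(s),w2s(s['ee_pos']))
q=s2w([.06,.190,.034]);print(rel(q,s))
im=vision.camera("scene");cv2.imwrite("pics/b1.png",cv2.resize(im[120:300,160:360],None,fx=4,fy=3.3))
im=vision.camera("top");cv2.imwrite("pics/b1t.png",cv2.resize(im[100:250,220:400],None,fx=4,fy=4))
for n in("scene","top"):
  for r in models.cut_out(n,"buggy"):
    ys,xs=np.nonzero(r['pixels']);print(n,r['confidence'],xs.min(),xs.max(),ys.min(),ys.max())
    P=unproj(n,np.stack([xs,ys],-1),.04);S=w2s(P);print(S.min(0)[:2],S.max(0)[:2],S.mean(0))
E
```

```text
8.6 [0.62798124 0.0512823  0.14487285] [-0.7840655  -1.18803507  0.18350537] (np.float64(-0.20713105718932626), np.float64(1.3636658089354967), array([-1.76659756e-03,  5.45206968e-05, -9.99998438e-01])) [0.05552142 0.19514341 0.14487285]
[11.08665071 -0.51218761  0.465672  ]
scene 0.89 347 384 195 231
[-0.19904986  0.29245073] [-0.06078442  0.38239198] [-0.12701087  0.33743923  0.04      ]
scene 0.75 241 277 236 263
[0.01863199 0.06511532] [0.0982494  0.14571285] [0.06214742 0.10669617 0.04      ]
scene 0.6 317 341 233 250
[-0.03377047  0.23068071] [0.02655341 0.29053805] [-0.00370335  0.2607799   0.04      ]
top 0.97 193 225 198 235
[-0.20662972  0.29124702] [-0.09135129  0.37969466] [-0.14810667  0.33633269  0.04      ]
top 0.69 287 309 155 174
[0.03480686 0.06402157] [0.08906381 0.13748674] [0.06344515 0.09932892 0.04      ]
top 0.17 413 439 184 205
[ 0.01005689 -0.34556786] [ 0.08213072 -0.265973  ] [ 0.0457697  -0.30628692  0.04      ]
```

View pics/b1.png

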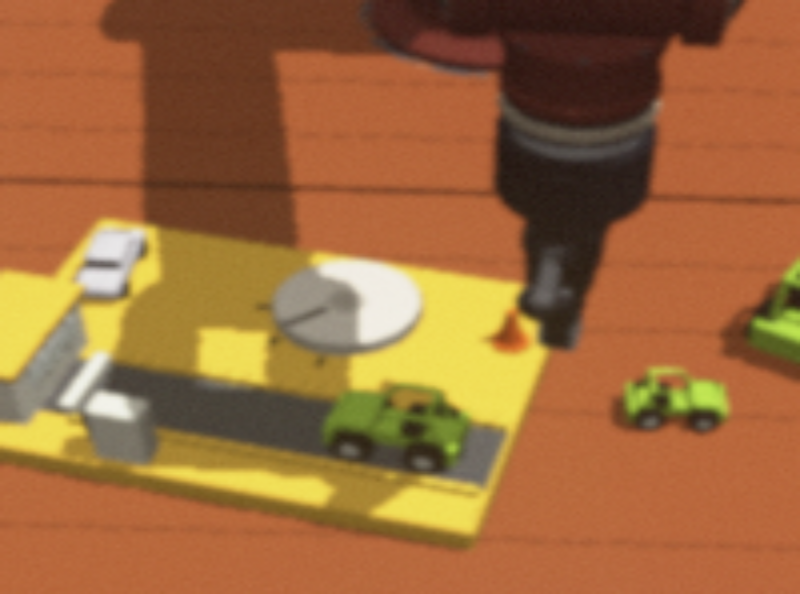

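View pics/b1t.png

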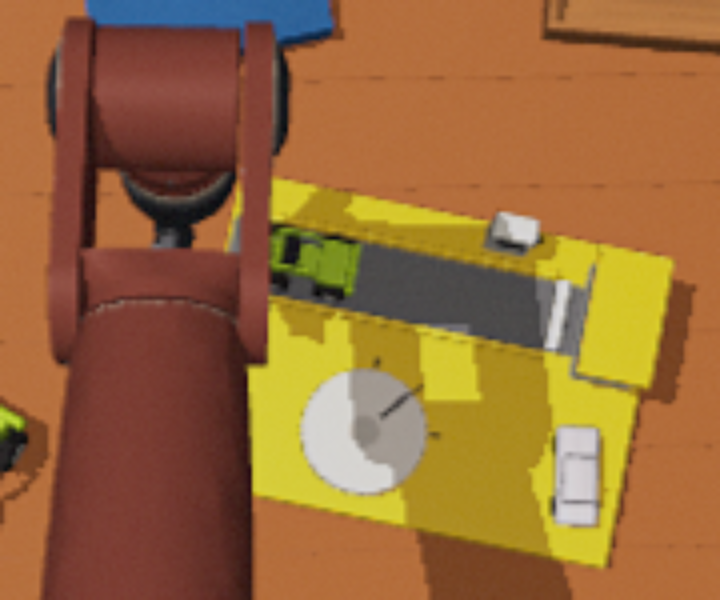

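The top view confirms the dial line on dash 2. The buggy's tail is at station y ≈ 0.145 and its middle at x ≈ 0.061. Lowering behind it.

Request:
servo_tool --targets '[[0,[3,-0.2,0.3],0],[0,[3,-0.2,0.2],0],[0,[3,0,0],0],[0,[1.7,0,0],0],[0,[0.4,0,0],0]]'

```text
t: 9.3
ee_pos: [0.6308, 0.0463, 0.032]
tcp_rot: [0.164, 1.569, -0.165]
force: [-0.4, -0.4, -0.1]
opening: 0.0
```

Request:
servo_tool --targets '[[0,[0,0,0],0],[0,[0,0,0],0]]'

```text
t: 9.5
ee_pos: [0.6341, 0.0463, 0.0367]
tcp_rot: [0.165, 1.562, -0.164]
force: [-0.4, 0.4, 0.5]
opening: -0.0003
```

```bash
python3 - <<'E'
from h import *
from bench import state,models
import cv2
s=state();print(s['t'],s['ee_pos'],s['force'],ty(s)[:2],w2s(s['ee_pos']))
q=s2w([.061,.160,.034]);print(rel(q,s))
im=vision.camera("scene");cv2.imwrite("pics/b2.png",cv2.resize(im[160:300,180:340],None,fx=5,fy=4))
E
```

```text
9.5 [0.63406854 0.04626393 0.03667935] [-0.37346343  0.43713682  0.4949107 ] (np.float64(-0.20975632614308598), np.float64(1.3610415028022524)) [0.06252112 0.19150425 0.03667935]
[ 0.26587058 -3.15052418 -0.15366373]
```

View pics/b2.png

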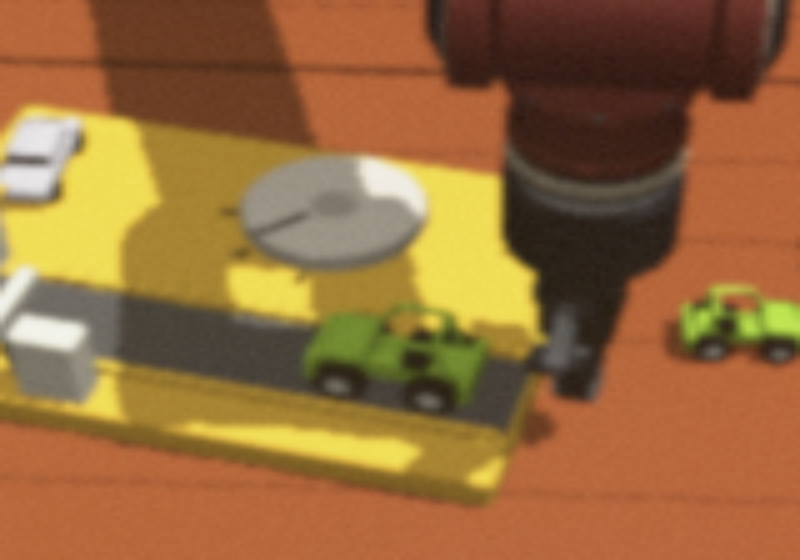

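Request:
servo_tool --targets '[[0,[0.1,-1,-0.1],0],[0,[0.1,-1,0],0],[0,[0,-0.8,0],0],[0,[0,-0.6,0],0],[0,[0,-0.6,0],0]]'

```text
t: 10.05
ee_pos: [0.6232, 0.0066, 0.0329]
tcp_rot: [0.165, 1.564, -0.165]
force: [-0.3, 0.4, -0.2]
opening: -0.0001
```

Request:
servo_tool --targets '[[0,[0,-0.8,0],0],[0,[0,-0.8,0],0],[0,[0,-0.8,0],0],[0,[0,-0.8,0],0],[0,[0,-0.8,0],0]]'

```text
t: 10.55
ee_pos: [0.6148, -0.0324, 0.0328]
tcp_rot: [0.165, 1.565, -0.165]
force: [0.3, -0.0, 0.5]
opening: 0.0
```

```bash
python3 - <<'E'
from h import *
from bench import state,models
import cv2
s=state();print(s['t'],s['ee_pos'],s['force'],ty(s)[:2],w2s(s['ee_pos']))
im=vision.camera("scene");cv2.imwrite("pics/b3.png",cv2.resize(im[160:300,140:300],None,fx=5,fy=4))
im=vision.camera("top");cv2.imwrite("pics/b3t.png",cv2.resize(im[100:250,220:400],None,fx=4,fy=4))
E
```

```text
10.55 [ 0.61484642 -0.03242453  0.03276828] [ 0.27444653 -0.01806799  0.50167323] (np.float64(-0.21005242973942265), np.float64(1.3607438978724733)) [0.06012467 0.11053746 0.03276828]
```

View pics/b3.png

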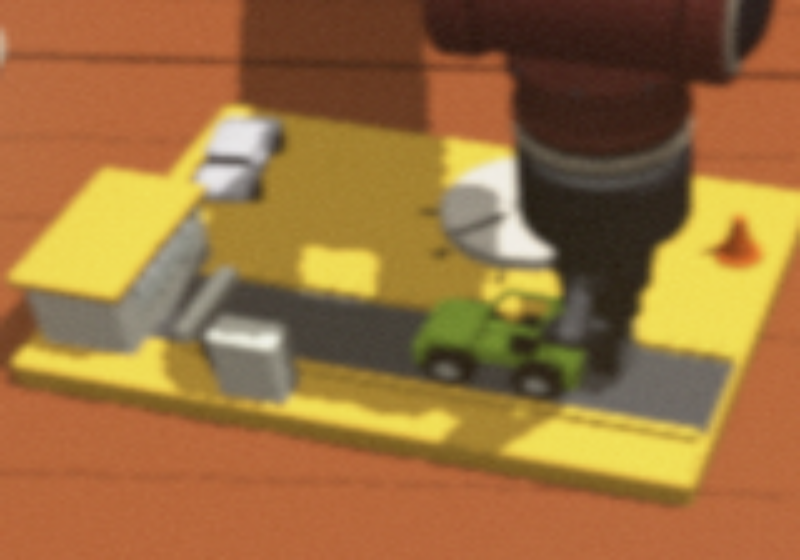

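View pics/b3t.png

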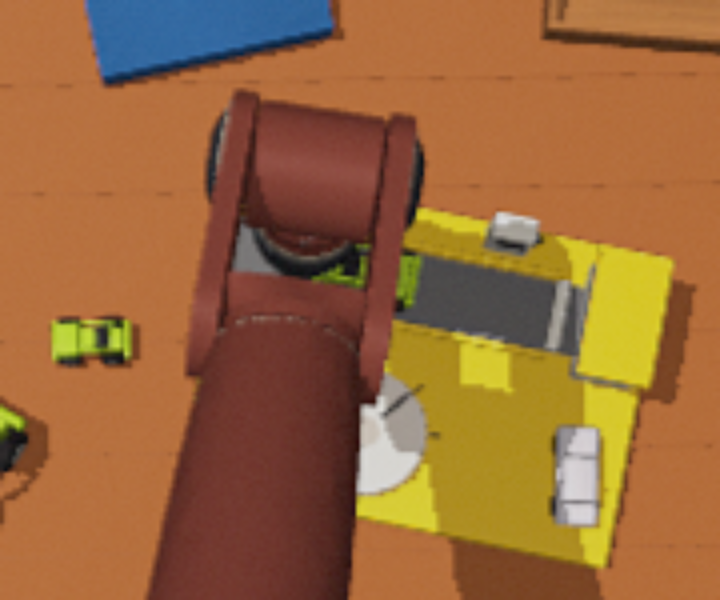

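The buggy rolls straight in the lane, with its nose now near station y = 0.02. Continuing.

Request:
servo_tool --targets '[[0,[0,-0.9,0],0],[0,[0,-0.9,0],0],[0,[0,-0.9,0],0],[0,[0,-0.9,0],0],[0,[0,-0.9,0],0]]'

```text
t: 11.15
ee_pos: [0.6054, -0.0766, 0.0328]
tcp_rot: [0.165, 1.565, -0.165]
force: [-0.7, 1.6, 0.1]
opening: 0.0002
```

Request:
servo_tool --targets '[[0,[0,-0.9,0],0],[0,[0,-0.9,0],0],[0,[0,-0.9,0],0],[0,[0,-0.7,0],0],[0,[0,-0.5,0],0]]'

```text
t: 11.65
ee_pos: [0.5974, -0.1146, 0.0328]
tcp_rot: [0.165, 1.565, -0.165]
force: [-1.4, 0.8, -0.9]
opening: -0.0002
```

```bash
cat > look.py <<'E'
from h import *
from bench import state,models
import cv2,sys
s=state();print(s['t'],s['ee_pos'],s['force'],w2s(s['ee_pos']))
im=vision.camera("scene");cv2.imwrite(f"pics/{sys.argv[1]}.png",cv2.resize(im[180:290,130:260],None,fx=6,fy=5,interpolation=2))
im=vision.camera("top");cv2.imwrite(f"pics/{sys.argv[1]}t.png",cv2.resize(im[120:230,270:400],None,fx=6,fy=5,interpolation=2))
E
python3 look.py b4
```

```text
11.65 [ 0.59737025 -0.11462664  0.03280194] [-1.42679799  0.768006   -0.90600247] [0.06016828 0.02649817 0.03280194]
```

View pics/b4.png

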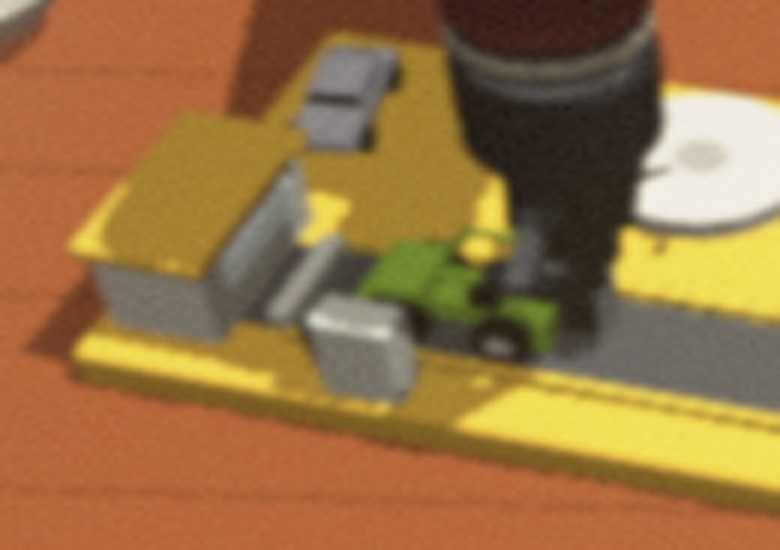

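View pics/b4t.png

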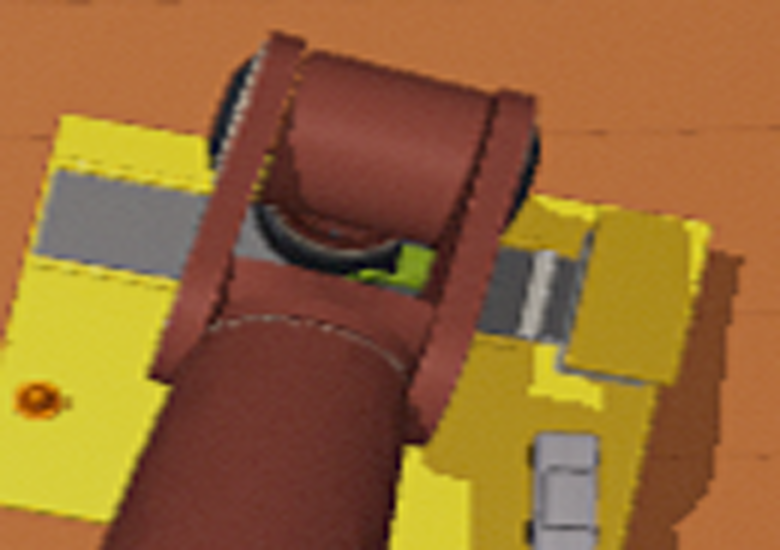

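The nose is still about 25 mm short of the wheel stop. Slowing down to close in.

Request:
servo_tool --targets '[[0,[0,-0.5,0],0],[0,[0,-0.5,0],0],[0,[0,-0.4,0],0],[0,[0,-0.3,0],0],[0,[0,-0.2,0],0]]'

```text
t: 12.25
ee_pos: [0.5935, -0.1328, 0.0328]
tcp_rot: [0.165, 1.565, -0.165]
force: [-0.3, -0.2, 0.7]
opening: 0.0002
```

Request:
servo_tool --targets '[[0,[0,-0.15,0],0],[0,[0,-0.15,0],0],[0,[0,-0.1,0],0]]'

```text
t: 12.55
ee_pos: [0.5927, -0.1365, 0.0328]
tcp_rot: [0.165, 1.564, -0.165]
force: [-0.7, 0.8, 0.3]
opening: -0.0002
```

```bash
python3 look.py b5
```

```text
12.55 [ 0.59273648 -0.13647222  0.03279918] [-0.69113042  0.83448182  0.30533651] [0.06019024 0.00416657 0.03279918]
```

View pics/b5.png

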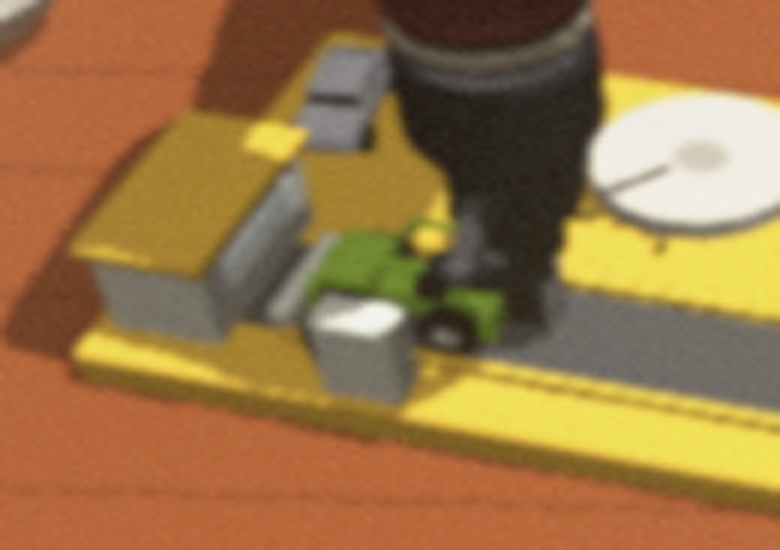

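Nearly there. I'll creep until the force shows the stop.

Request:
servo_tool --targets '[[0,[0,-0.1,0],0],[0,[0,-0.1,0],0]]'

```text
t: 12.85
ee_pos: [0.5924, -0.1384, 0.0329]
tcp_rot: [0.165, 1.564, -0.165]
force: [-0.1, -0.7, -0.3]
opening: 0.0001
```

Request:
servo_tool --targets '[[0,[0,-0.1,0],0],[0,[0,0,0],0]]'

```text
t: 13.05
ee_pos: [0.5921, -0.1395, 0.0328]
tcp_rot: [0.165, 1.564, -0.165]
force: [0.4, -0.2, 0.4]
opening: -0.0001
```

```bash
python3 look.py b6
```

```text
13.05 [ 0.59213285 -0.13949904  0.03283428] [ 0.40068274 -0.22804807  0.38470383] [0.06023085 0.00108041 0.03283428]
```

View pics/b6.png

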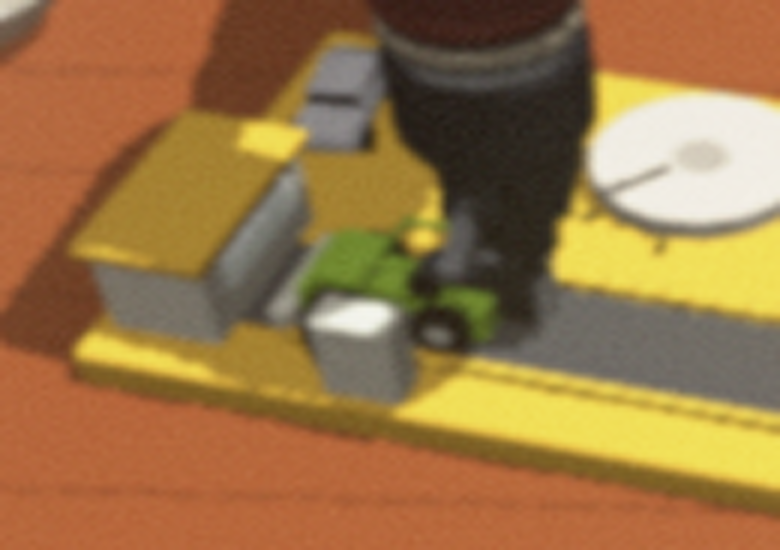

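Request:
servo_tool --targets '[[0,[0,-0.1,0],0],[0,[0,0,0],0]]'

```text
t: 13.35
ee_pos: [0.5919, -0.1404, 0.0328]
tcp_rot: [0.165, 1.564, -0.165]
force: [0.0, 0.4, -0.1]
opening: -0.0001
```

Request:
servo_tool --targets '[[0,[0,-0.1,0],0],[0,[0,0,0],0]]'

```text
t: 13.55
ee_pos: [0.5918, -0.1409, 0.0328]
tcp_rot: [0.166, 1.564, -0.164]
force: [1.0, 1.7, 1.1]
opening: -0.0004
```

Request:
servo_tool --targets '[[0,[0,-0.1,0],0],[0,[0,0,0],0]]'

```text
t: 13.75
ee_pos: [0.5919, -0.1409, 0.0329]
tcp_rot: [0.167, 1.564, -0.163]
force: [1.5, 6.1, 0.0]
opening: -0.0001
```

```bash
python3 look.py b7
```

```text
13.75 [ 0.59192538 -0.14094451  0.03287817] [1.51969089 6.13797513 0.02492081] [ 0.06032925 -0.00037655  0.03287817]
```

View pics/b7.png

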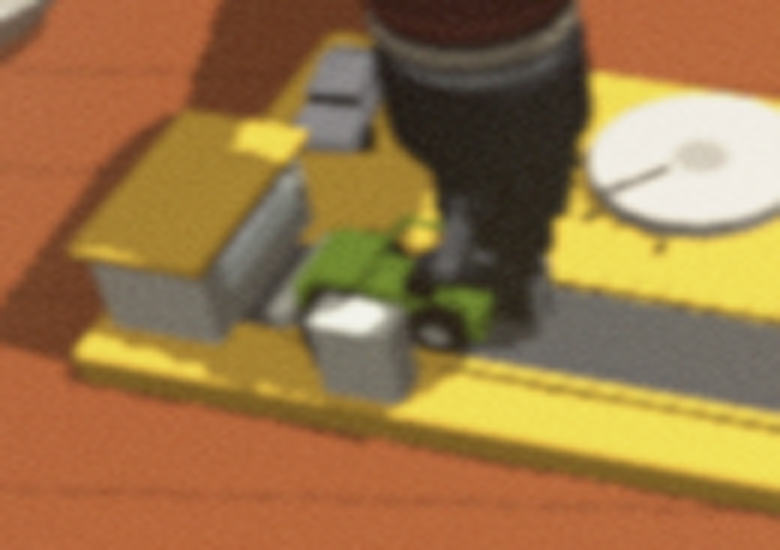

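The force is 6 N with no further advance, so the nose is at the stop. The tool position agrees with a buggy origin of about -0.05. Backing off, then up and away.

Request:
servo_tool --targets '[[0,[0,0.3,0],0],[0,[0,0.8,0],0],[0,[0,2,0],0],[0,[0,2,0],0],[0,[0,0,0],0]]'

```text
t: 14.35
ee_pos: [0.6023, -0.0906, 0.0327]
tcp_rot: [0.163, 1.565, -0.163]
force: [0.4, -0.1, -0.0]
opening: 0.0002
```

Request:
servo_tool --targets '[[0,[-4,0,0],0],[0,[-5,0,0],0],[0,[-5,0,0],0],[0,[-2,5,0],0],[0,[0,5,0],0]]'

```text
t: 14.85
ee_pos: [0.6252, 0.0006, 0.1978]
tcp_rot: [0.167, 1.554, -0.169]
force: [1.8, 0.5, -0.7]
opening: -0.0001
```

Request:
servo_tool --targets '[[0,[0,5,0],0],[0,[0,5,0],0],[0,[0,5,0],0],[0,[0,5,0],0],[0,[0,0,0],0]]'

```text
t: 15.35
ee_pos: [0.6641, 0.2025, 0.191]
tcp_rot: [0.161, 1.565, -0.159]
force: [-0.3, -0.6, -0.3]
opening: -0.0
```

```bash
python3 look.py b8; python3 - <<'E'
from h import *
from bench import models
for n in("scene","top"):
  vision.camera(n)
  for r in models.cut_out(n,"buggy"):
    ys,xs=np.nonzero(r['pixels']);S=w2s(unproj(n,np.stack([xs,ys],-1),.04));print(n,r['confidence'],S.min(0)[:2],S.max(0)[:2],S.mean(0))
E
```

```text
15.35 [0.66405745 0.20248562 0.1910403 ] [-0.3303175  -0.59238419 -0.32085342] [0.05928524 0.35054538 0.1910403 ]
scene 0.85 [ 0.01855149 -0.09338387] [ 0.09797062 -0.00864626] [ 0.0577805  -0.04758001  0.04      ]
scene 0.72 [-0.19156378  0.29044201] [-0.05652375  0.35989299] [-0.11224552  0.32596753  0.04      ]
scene 0.6 [-0.03204425  0.22833543] [0.02715655 0.29096741] [-0.00271019  0.25919791  0.04      ]
top 0.71 [-0.05156115  0.2302151 ] [-0.01517847  0.28539732] [-0.03232501  0.25799675  0.04      ]
top 0.7 [ 0.03210761 -0.09151995] [ 0.08465379 -0.00929231] [ 0.05906418 -0.050364    0.04      ]
```

View pics/b8.png

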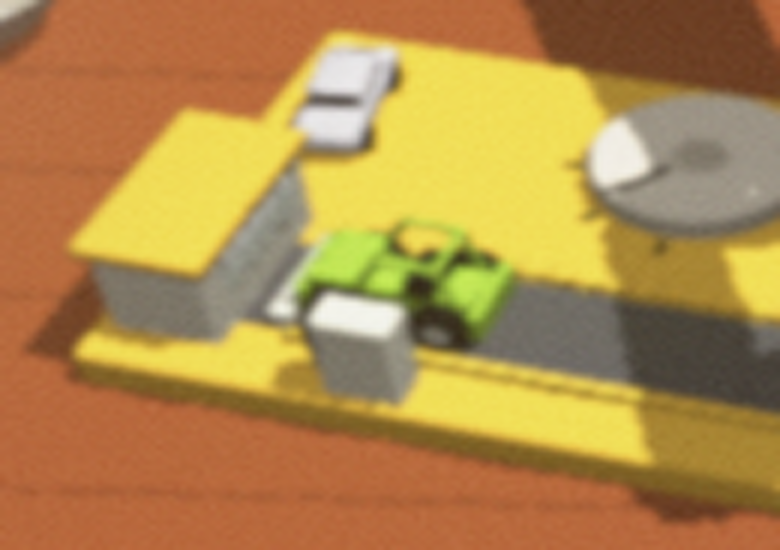

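View pics/b8t.png

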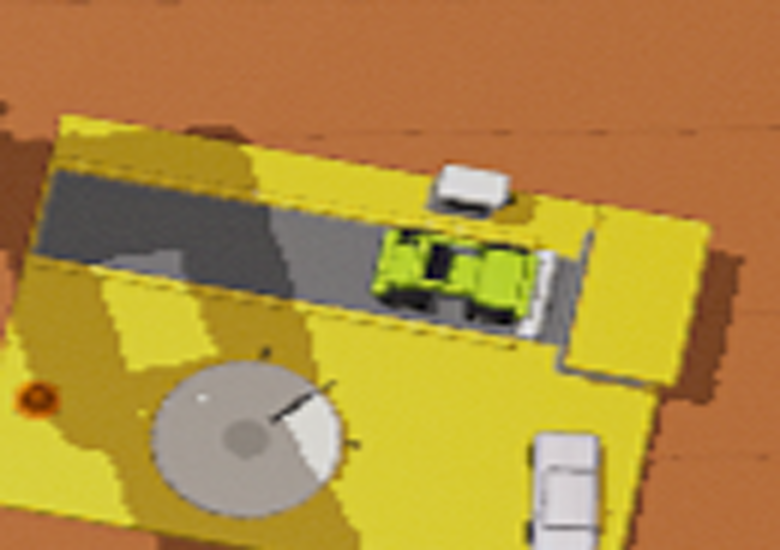

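The buggy stands straight in the lane with its nose at the wheel stop: origin y ≈ -0.050, x ≈ 0.059. The dial line is on dash 2, the bar is sunk and the arm is clear. Handing in.

```bash
python3 -c "
from bench import arm;print(arm.hand_in())"
```

```text
the job is handed in; nothing more can be done
None
```

The buggy is in at the pump, and I handed the job in at about 15.5 s; the hand-in gives no verdict.

**Dial:** With the fingers shut and pressing about 7 N, I dragged the dial clockwise by about 0.67 rad and lifted off. It settled in the middle click and the bar sank into the deck before the buggy had moved.

**Buggy:** I pushed the lane buggy by its rear bumper with the shut fingers. I stopped when the force rose to about 6 N with no further advance, then backed off and lifted clear.

**Last checks, from both cameras:**
- The dial line points at the second dash, and no bar shows in the lane.
- The buggy stands straight and upright with its nose against the wheel stop, at station x ≈ 0.059 m and y ≈ -0.048 to -0.050 m.
- The coupe and cone are where they were, and the arm touches nothing. I did not re-measure the tow truck, tumbler, bowl and jar, but the arm kept clear of them.

No check failed or disagreed beyond camera error of a few millimetres.

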